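# Draw out the cabin case's trolley handle and hold it

## Robot

A 7-joint arm with a two-finger parallel gripper is mounted at the origin on the work surface. World frame = base frame: x ahead of the robot, y to its left, z up, the work surface at z = 0. Lengths are in mm, angles in rad, forces in N, time in s.
With the tool pointing down it reaches from about 425 to 825 mm from the base axis. Payload 3.6 kg.
Tool frame: the origin (TCP) lies at the very end of the fingers, on their centre line; the grasp point (between the pads) lies 19 mm behind it; z points along the fingers, y is the line along which they close (so a half turn about z gives the same grasp; the last joint's range is limited). The gripper opens to 93 mm and grips with 3 to 60 N. Pads are 15 mm wide; open, the fingers measure 128 mm over their backs; the gripper's body (75 mm by 188 mm) begins 65 mm behind the grasp point.
Start: joints at [1.298, 0.615, -0.013, 1.423, 0.008, 1.103, -0.04], TCP at [158.18, -630.428, 193.84] pointing down, gripper open.
Joint ranges: [-3.12, 3.12], [-0.3, 2.06], [-1.34, 1.32], [0.26, 2.42], [-1.36, 4.5], [0.01, 1.98], [-2.84, 2.84]. Speed limits (rad/s): [2.79, 2.79, 3.14, 3.14, 3.14, 3.14, 3.14].

## Interface

Orientations are given as [roll, pitch, yaw] about the fixed x, y, z axes, in that order (R = Rz(yaw) Ry(pitch) Rx(roll)).
In Python, from bench import manip, eyes gives the robot as it stands.
- The arm moves only by the tool play_rows, never from a script. Its argument "plan" is a list of rows, each a list of 2 entries, a list of its own where there are three numbers: the shift along the tool's x, y, z in mm, then the turn about the tool's z in degrees. A call has 1 to 10 rows; each row is the pose to reach, as a shift and turn from the pose commanded when the call began, along the tool's axes at that moment; what a row does not reach only later rows make up. A row lasts 1/8 s, in which the tool goes at most 62.5 mm and 10.7 degrees, less where a joint would pass 70% of its speed; a pose out of reach is approached as far as the arm can. A call with a gripper value outside its range is refused whole. "grip" is the opening, from -1 (shut) to 1 (fully open), so that 0 is half open, set as the call begins (left out, the last holds). The fingers move at their own pace and stop on an object; "squeeze" is the grip in N (left out, the last holds). Time passes only in rows, so rows that repeat a pose let the fingers close. It gives the time, the measured TCP pose, the force, the opening and the grip force at its end, in the units of the state.
- manip.read_state(): the state, without advancing time (a new reading comes with each control period).
- eyes.camera(name): name is "side" or "top"; returns (picture, depth): 384x512x3 uint8, red, green, blue; 384x512 float32, mm along the optical axis (not along the pixel's ray), 0 where there is no reading.
- eyes.camera_params(name): a dict with "fovy" (degrees; the focal length in pixels is half the picture's height over the tangent of half this angle, whatever the lens; pixels are square), "cx", "cy" (the principal point, pixels), "k1" (the pictures are not rectified: a ray, as slopes to the right and down, at radius r is drawn at 1 + k1 r^2 times it, then the intrinsics apply), "rvec" (rotation vector, rad) and "tvec" (3), from world to camera coordinates, as OpenCV has them. Camera axes: x right, y down, z forward; pixel columns grow to the right and rows downward; lengths in mm; the calibration is good to about 2 mm. A picture is of the moment at which its call begins. camera_params takes no time and is no camera call.
- manip.sign_off(): hands the job in; it is judged then, once.
The state is a dict: "t": time; "joint_pos": joint angles; "qd": joint speeds; "effort": joint torques, N m; "tcp_pos": TCP position; "tcp_rot": TCP orientation; "wrist_force": force on the tool from outside, world axes, zero at the start; "ft_torque": the same for the moment, N m; "finger_gap": finger opening in mm; "grip_force": force on a finger pad.
Only numpy, scipy, OpenCV 4.12 (cv2) and the standard library are available. Lean on these libraries where they do the work, as an engineer would, in place of code of your own. Each camera call takes 0.05 s, during which the arm holds its last target. There are 200 camera calls.

## Task

A cabin case lies flat on the chest of drawers with its telescopic trolley handle pushed in. Squeeze the release button on the handle's grip, draw the handle out past its first stop to the second stop (all the way out), and finish still gripping it and holding it fully out, as its spring draws it back in if you let go. Leave the clock, tissue box and mirror where they are.

Things in the scene. Friction and masses are not known exactly. Their poses are not given: they have to be found in the camera images.
- case: Grey hard-shell cabin case, fixed in place, lying flat: shell 380 long (its x) x 280 wide (its y), top face 200 mm above the work surface. Origin on the work surface straight below the centre of the pushed-in grip; x points from the grip into the case (the handle pulls out along -x), z up. The shell's end face is at x = +62 mm. A black carry handle on its long side (y = +140 to +173 mm, x = 180 to 320 mm) is not the trolley handle.
- grip (a point): Centre of the trolley handle's black grip bar, with the case's axes: 24 mm (x) by 150 mm (y) by 26 mm (z), level, 165 mm above the work surface. It moves with the handle. Two round aluminium tubes 14 mm thick at y = +-55 mm carry it; between bar and shell there is an open gap of 50 mm (44 mm at the tubes' collars) when the handle is in.
- button_face (a point): Centre of the outer face of the release button, a grey bar 50 mm (y) by 18 mm (z) in the middle of the grip bar's outer (-x) side. It stands 7 mm proud of the bar, so bar and button measure 31 mm along x, 26 mm when pressed. Pinching bar and button together along x presses it.
- release (a joint): Button travel: 0 out, 0.005 m fully pressed in towards the case (+x); spring 3 N at the start, 8 N fully pressed, so grip with 15 N or more. Above about 0.004 m the handle is free to slide; otherwise a catch pin locks it when pushed in and at the first stop (about 3 mm of play each way). Let go between stops, the button stays partly in until the pin drops into a stop.
- trolley (a joint): Handle extension: 0 pushed in, first stop (catch) at 0.12 m, second stop at 0.24 m, the end of its travel, where there is no catch. The button may stay pressed all the way, past the first stop. A return spring pulls in with 4 N (in) to 6 N (out), plus about 1.5 N of friction.
- clock: Black square alarm clock 50 x 90 x 90 mm, origin under its centre. Leave alone.
- tissues: Pale tissue box 120 x 230 x 75 mm, origin under its centre. Leave alone.
- mirror: Wood-framed standing mirror, foot 90 x 180 mm, 220 mm tall, origin under its centre. Leave alone.

How it is judged (in metres and radians):
On the way, in this order (a step that is already met when the one before it is completed fails the run):
1. the release button is fully pressed while the handle is still pushed in (value of joint release above 0.004 m and value of joint trolley below 0.012 m), for 0.1 s.
2. the handle is drawn out past its first stop (value of joint trolley above 0.135 m), for 0.1 s.
At the end, for the whole second after the job is handed in: The handle is out at its second stop (extension over 230 of 240 mm) and still, with the fingers gripping it (over 2 N), through the last second (value of joint trolley above 0.23 m and velocity of joint trolley between -0.02 and 0.02 m/s and contact force between the fingers and case above 2 N); the arm keeps its last pose, push and grip.
It fails at once if a bystander (clock, tissue box, mirror) is moved more than 30 mm (distance of any of clock, tissues, mirror from where it was at the start of the episode above 0.03 m).
It also fails if it takes over 32 s, if anything falls off the work surface, if the arm or the gripper's body presses on something with over 40 N, if the wrist force passes 120 N, or if a joint passes its speed limit or range.

## Working session

There is one attempt and no reset: what is moved stays moved. The work goes in short steps, Python scripts to look and compute and a tool call to move; the robot and the scene stay as the last step left them, time stands still between calls to the robot, and variables do not carry over. Pictures are saved under pics/ and viewed, at most 10 in all, crops included, and the job is handed in when it is done.

Besides the shell and the picture viewer there is one more tool, called after ">>>" by a JSON object that holds its "fn" and its "kwargs". play_rows: Moves the arm, as the interface text tells. Its arguments: {"type":"object","properties":{"plan":{"type":"array"},"grip":{"type":"number"},"squeeze":{"type":"number"}},"required":["plan"]}

```bash
mkdir -p pics; cat > h.py <<'E'
import numpy as np, cv2
from bench import manip, eyes
def get(n):
    p,d=eyes.camera(n); return p,d
def params(n):
    c=eyes.camera_params(n); f=192/np.tan(np.radians(c["fovy"])/2)
    R=cv2.Rodrigues(np.array(c["rvec"],float))[0]; t=np.array(c["tvec"],float)
    return f,c["cx"],c["cy"],c["k1"],R,t
def slopes(n,uv):
    f,cx,cy,k1,R,t=params(n); uv=np.asarray(uv,float).reshape(-1,2)
    d=(uv-[cx,cy])/f; s=d.copy()
    for _ in range(20): s=d/(1+k1*(s**2).sum(1,keepdims=True))
    return s,R,t
def pts(n,uv,z):  # z depth along axis
    s,R,t=slopes(n,uv); P=np.c_[s,np.ones(len(s))]*np.asarray(z,float).reshape(-1,1)
    return (P-t)@R
def plane(n,uv,h):
    s,R,t=slopes(n,uv); D=np.c_[s,np.ones(len(s))]@R; C=-R.T@t
    return C+D*((h-C[2])/D[:,2])[:,None]
E
python3 - <<'E'
from h import *
for n in("side","top"):
    p,d=get(n); cv2.imwrite(f"pics/{n}0.png",p[...,::-1]); np.savez(f"{n}0.npz",p=p,d=d)
    f,cx,cy,k1,R,t=params(n); print(n,f,cx,cy,k1,-R.T@t,R[2],(d>0).mean())
s=manip.read_state(); print(s)
E
```

```text
side 387.97676691804696 257.73822041126175 195.4419762857927 -0.11818915117926393 [153.40612971 359.01001365 844.84920683] [ 0.42906437 -0.53245896 -0.72965144] 0.9963277180989584
top 444.93774236429715 263.08530341216283 191.1335135663708 -0.16175395888143965 [ 406.70724306 -181.29986475 1275.59042043] [ 0.15790979  0.02922714 -0.98702091] 0.9963633219401041
{'t': 0.1, 'joint_pos': array([ 1.29851978,  0.61582243, -0.01265326,  1.42472015,  0.00812078,
        1.10339961, -0.0404075 ]), 'qd': array([ 0.00112489, -0.00314396,  0.00163713, -0.00271615, -0.00102301,
        0.00064272,  0.00092117]), 'effort': array([ 1.46098591e-03, -4.60045159e+01,  2.10320321e-01, -1.66245872e+01,
       -6.11670641e-02,  1.69591937e-02,  1.08380989e-04]), 'tcp_pos': array([ 157.99017418, -629.72008364,  192.80315374]), 'tcp_rot': array([-3.13929357e+00,  2.54603489e-05,  2.45873823e-01]), 'wrist_force': array([0.44863882, 0.16082053, 0.73316344]), 'ft_torque': array([-0.0117783 , -0.01871536, -0.00335598]), 'grip_force': 0.0, 'finger_gap': 92.71451323245279}
```

View pics/side0.png

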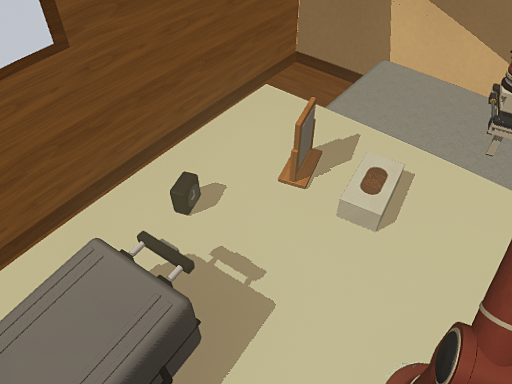

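View pics/top0.png

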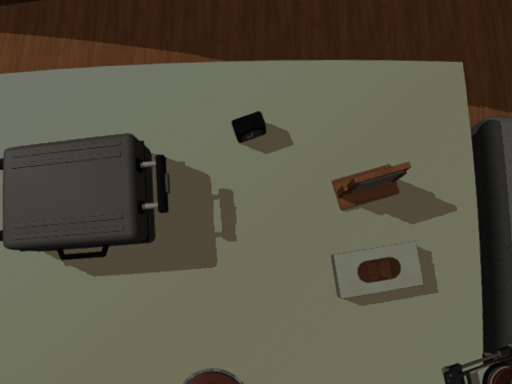

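The side view shows the black grip from about (140,236) to (192,268). In the top view it runs from (161,155) to (163,212), with the button at about (168,183). The handle pulls out to the right in the top view, which is world -y. The clock is at (249,127), the mirror at (370,185) and the tissues at (378,270).

```bash
python3 - <<'E'
from h import *
def cloud(n):
    z=np.load(n+"0.npz"); p,d=z["p"],z["d"]; v,u=np.mgrid[:384,:512]
    P=pts(n,np.c_[u.ravel(),v.ravel()],d.ravel()).reshape(384,512,3); return p,P
for n,(u0,u1,v0,v1) in dict(top=(150,178,145,222),side=(130,202,225,280)).items():
    p,P=cloud(n); q=p[v0:v1,u0:u1].astype(int); Q=P[v0:v1,u0:u1]
    m=(q.max(2)<75)&(Q[...,2]>140)&(Q[...,2]<195)
    if n=="top": m[:, :5]=0
    k,l,st,_=cv2.connectedComponentsWithStats(m.astype(np.uint8)); i=1+st[1:,4].argmax(); m=l==i
    B=Q[m]; print(n,st[i],"z pct",np.percentile(B[:,2],[5,50,95]))
    vu=np.argwhere(m)[:,::-1]+[u0,v0]
    top=B[B[:,2]>np.percentile(B[:,2],95)-6]
    r=cv2.minAreaRect(top[:,:2].astype(np.float32)); print(" depth rect",r, top.mean(0))
    hull=cv2.minAreaRect(plane(n,vu,178)[:,:2].astype(np.float32)); print(" plane178 rect",hull)
p,P=cloud("top")
for nm,(u,v) in dict(clock=(249,120),mirror=(375,178),tiss=(378,255),shellTop=(70,190)).items(): print(nm,P[v,u].round())
# shell edges
for v in(180,195): print([ (u,*P[v,u].round().astype(int)) for u in range(138,176,2)])
E
```

```text
top [  5  10  15  58 618] z pct [161.74545594 175.61190777 179.61888517]
 depth rect ((607.5297241210938, 109.05956268310547), (146.55606079101562, 29.534788131713867), 4.375824451446533) [605.36923622 112.16284547 176.89452184]
 plane178 rect ((605.5875244140625, 108.17870330810547), (148.7664031982422, 35.3631477355957), 3.416412591934204)
side [  7   6  57  43 748] z pct [161.31075278 176.59994824 179.39541348]
 depth rect ((606.1063232421875, 114.84291076660156), (147.8316650390625, 22.33539581298828), 4.739919185638428) [601.3841811  115.23756454 177.16068026]
 plane178 rect ((599.9992065429688, 118.02567291259766), (154.98995971679688, 28.97184944152832), 4.485268592834473)
clock [ 798. -108.   87.]
mirror [ 608. -424.  206.]
tiss [ 422. -455.   72.]
shellTop [586. 347. 199.]
[(138, np.int64(617), np.int64(178), np.int64(160)), (140, np.int64(621), np.int64(179), np.int64(141)), (142, np.int64(624), np.int64(178), np.int64(124)), (144, np.int64(627), np.int64(177), np.int64(109)), (146, np.int64(631), np.int64(178), np.int64(87)), (148, np.int64(634), np.int64(178), np.int64(69
[... 944 characters left out ...]
(591), np.int64(175), np.int64(75)), (150, np.int64(594), np.int64(174), np.int64(57)), (152, np.int64(597), np.int64(174), np.int64(36)), (154, np.int64(602), np.int64(179), np.int64(-1)), (156, np.int64(602), np.int64(172), np.int64(1)), (158, np.int64(574), np.int64(117), np.int64(180)), (160, np.int64(575), np.int64(113), np.int64(177)), (162, np.int64(575), np.int64(108), np.int64(175)), (164, np.int64(575), np.int64(103), np.int64(176)), (166, np.int64(576), np.int64(100), np.int64(166)), (168, np.int64(602), np.int64(136), np.int64(1)), (170, np.int64(602), np.int64(130), np.int64(1)), (172, np.int64(602), np.int64(125), np.int64(-4)), (174, np.int64(601), np.int64(117), np.int64(5))]
```

>>> {"fn": "play_rows", "kwargs": {"plan": [[[0,0,-60],0],[[55,-55,-67],5],[[110,-109,-67],9.7],[[165,-163,-67],9.7],[[220,-217,-67],9.7],[[264,-261,-67],9.7],[[308,-305,-67],9.7],[[352,-349,-67],9.7],[[396,-393,-67],9.7],[[440,-436,-67],9.7]], "grip": 0.3, "squeeze": 30}}

```text
t: 1.35
tcp_pos: [449.6, -147.6, 260.8]
tcp_rot: [3.141, 0.0, 0.076]
wrist_force: [0.7, -1.0, -0.4]
finger_gap: 60.4
grip_force: 0.0
```

>>> {"fn": "play_rows", "kwargs": {"plan": [[[0,0,0],0],[[0,0,0],0],[[0,0,0],0]]}}

```text
t: 1.72
tcp_pos: [448.2, -151.2, 260.7]
tcp_rot: [3.141, 0.001, 0.073]
wrist_force: [0.2, -0.3, -0.2]
finger_gap: 60.6
grip_force: 0.0
```

>>> {"fn": "play_rows", "kwargs": {"plan": [[[32,-45,0],0],[[64,-90,0],0],[[96,-135,0],0],[[128,-180,0],0],[[155,-220,0],0],[[176,-248,0],0],[[176,-248,0],0],[[176,-248,0],0],[[176,-248,0],0],[[176,-248,0],0]]}}

```text
t: 2.98
tcp_pos: [605.6, 109.9, 261.2]
tcp_rot: [3.141, -0.0, 0.074]
wrist_force: [-0.7, 0.8, -0.1]
finger_gap: 60.7
grip_force: 0.0
```

```bash
python3 - <<'E'
from h import *
p,_=get("side"); a=p[80:330,80:290]; b,_=get("top"); b=b[90:260,100:240]
a=cv2.resize(a,None,fx=1.9,fy=1.9); b=cv2.resize(b,None,fx=2.7,fy=2.7)
h=max(a.shape[0],b.shape[0]); c=np.zeros((h,a.shape[1]+b.shape[1],3),np.uint8); c[:a.shape[0],:a.shape[1]]=a; c[:b.shape[0],a.shape[1]:]=b
print(c.shape); cv2.imwrite("pics/above.png",c[...,::-1])
s=manip.read_state(); print(s["tcp_pos"],s["tcp_rot"],s["joint_pos"])
E
```

```text
(475, 777, 3)
[605.60269118 110.57851679 261.2118396 ] [ 3.14139906e+00 -3.66945836e-04  7.53882607e-02] [-0.07978713  0.51563707 -0.22916534  1.42161628  0.1199466   1.21765004
 -1.81703391]
```

View pics/above.png

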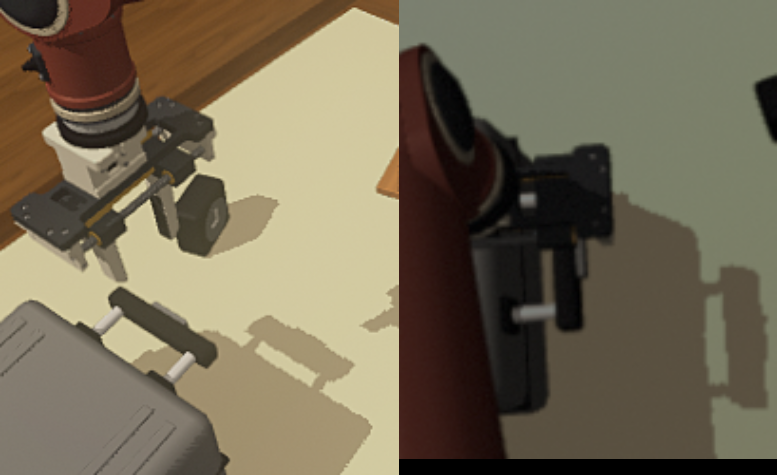

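The fingers straddle the bar from above: the inner finger is at about (115,255), over the gap, and the outer one at about (165,215), on the button side. Next I lower the tool.

>>> {"fn": "play_rows", "kwargs": {"plan": [[[0,0,30],0],[[0,0,60],0],[[0,0,75],0],[[0,0,90],0],[[0,0,105],0],[[0,0,115],0],[[0,0,115],0],[[0,0,115],0]]}}

```text
t: 4.08
tcp_pos: [606.2, 111.6, 146.4]
tcp_rot: [-3.141, -0.001, 0.077]
wrist_force: [0.5, 0.4, 0.4]
finger_gap: 60.5
grip_force: 0.0
```

```bash
python3 - <<'E'
from h import *
p,_=get("side"); a=p[130:330,80:290]; a=cv2.resize(a,None,fx=2.8,fy=2.8)
cv2.imwrite("pics/low.png",a[...,::-1])
s=manip.read_state(); print(s["tcp_pos"],s["tcp_rot"],s["wrist_force"])
E
```

```text
[606.21025    111.585241   146.58974402] [-3.14126532e+00 -1.49829272e-03  7.65445931e-02] [-0.96759638 -0.33822311  0.1108481 ]
```

View pics/low.png

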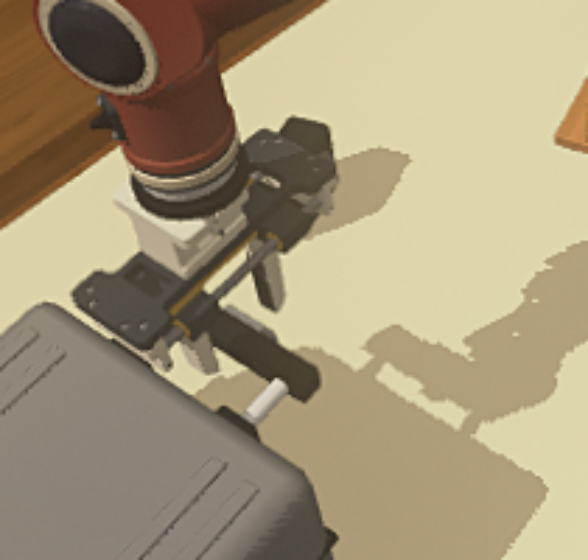

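The inner finger is in the gap at about (200,350), and the outer one is beyond the button at (268,280). I'll close the gripper now.

>>> {"fn": "play_rows", "kwargs": {"plan": [[[0,0,0],0],[[0,0,0],0],[[0,0,0],0],[[0,0,0],0],[[0,0,0],0],[[0,0,0],0],[[0,0,0],0],[[0,0,0],0]], "grip": -1, "squeeze": 30}}

```text
t: 5.12
tcp_pos: [605.7, 112.5, 146.0]
tcp_rot: [-3.14, -0.0, 0.077]
wrist_force: [-0.0, 4.1, 0.2]
finger_gap: 25.6
grip_force: 30.0
```

The gap of 25.6 mm means the button is fully pressed. Now I draw the handle out along tool +y.

>>> {"fn": "play_rows", "kwargs": {"plan": [[[0,5,0],0],[[0,15,0],0],[[0,27,0],0],[[0,40,0],0],[[0,55,0],0],[[0,70,0],0],[[0,85,0],0],[[0,100,0],0],[[0,110,0],0],[[0,120,0],0]]}}

```text
t: 6.38
tcp_pos: [615.7, -4.7, 146.0]
tcp_rot: [-3.136, -0.002, 0.079]
wrist_force: [2.4, 7.1, -1.6]
finger_gap: 25.1
grip_force: 30.0
```

>>> {"fn": "play_rows", "kwargs": {"plan": [[[0,10,0],0],[[0,22,0],0],[[0,35,0],0],[[0,50,0],0],[[0,65,0],0],[[0,80,0],0],[[0,92,0],0],[[0,102,0],0],[[0,110,0],0],[[0,115,0],0]]}}

```text
t: 7.62
tcp_pos: [625.4, -118.5, 146.0]
tcp_rot: [-3.135, -0.004, 0.079]
wrist_force: [3.8, 7.1, -0.8]
finger_gap: 25.1
grip_force: 30.0
```

>>> {"fn": "play_rows", "kwargs": {"plan": [[[0,3,0],0],[[0,6,0],0],[[0,8,0],0],[[0,10,0],0],[[0,10,0],0],[[0,10,0],0],[[0,10,0],0],[[0,10,0],0]]}}

```text
t: 8.62
tcp_pos: [626.1, -126.6, 146.0]
tcp_rot: [-3.134, -0.004, 0.08]
wrist_force: [3.8, 9.1, -1.2]
finger_gap: 25.2
grip_force: 30.0
```

```bash
python3 - <<'E'
from h import *
p,_=get("side"); b,_=get("top"); a=cv2.resize(np.hstack([p,b]),(800,300)); cv2.imwrite("pics/out.png",a[...,::-1])
s=manip.read_state(); print(s["tcp_pos"],s["wrist_force"],s["grip_force"],s["finger_gap"])
E
```

```text
[ 626.0676943  -126.56861577  145.94874743] [ 2.93480885  8.85000599 -0.23619707] 30.03722906112671 25.27068844019148
```

View pics/out.png

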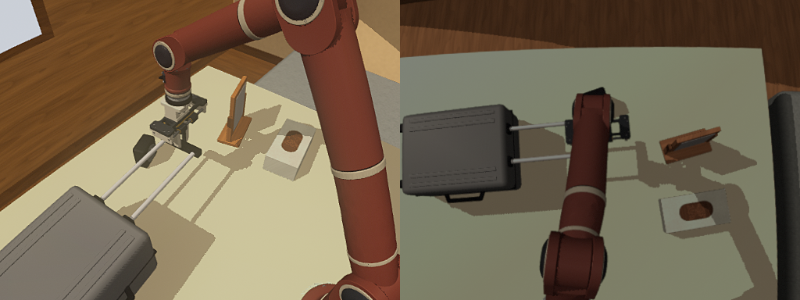

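The handle is fully out, with both tubes exposed and still held in the fingers. The clock, mirror and tissue box haven't moved. I'll add a small extra pull to confirm the end stop.

>>> {"fn": "play_rows", "kwargs": {"plan": [[[0,2,0],0],[[0,4,0],0],[[0,4,0],0],[[0,4,0],0],[[0,4,0],0],[[0,4,0],0]]}}

```text
t: 9.48
tcp_pos: [626.0, -126.6, 145.9]
tcp_rot: [-3.128, -0.003, 0.083]
wrist_force: [1.7, 13.3, -0.4]
finger_gap: 24.9
grip_force: 30.1
```

The handle didn't move and the force rose, so it is against the end stop. I'm handing in.

```bash
python3 -c "
from bench import manip
print(manip.sign_off())"
```

```text
the job is handed in; nothing more can be done
None
```

The job is handed in: I pressed the release button, drew the handle about 239 mm out to its end stop, and am still gripping it there at 30 N; the clock, tissue box and mirror look unmoved in the last picture.

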